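# Shut and latch the dessert crib's gate

### The job

The dessert crib's little gate is hooked open. Lift its latch bar out of the hold-open catch, swing the gate shut with the bar still raised, and let the bar drop into the keeper's notch so that the gate is latched, then let go. The keeper has been moved along its rail, so handle the bar gently and feel for the keeper's stop instead of ramming it, do not slam the gate, and leave the desserts and the other things on the counter undisturbed.

Things in the scene. Friction and masses are not known exactly. Their poses are not given: they have to be found in the camera images.
- crib: Low wooden dessert crib fixed to the counter, 145 deep x 250 wide x 78 high (mm), railed at the back and sides, gate at the front. Origin: on the gate's vertical hinge line, at counter level. +x points into the crib (away from the front), +y is the hinge end; the shut gate lies along -y. z is up.
- gate (a joint): Gate of wooden slats, top at z = 80, 12 thick, reaching 191 from its hinge line. Angle in rad: 0 = in line with the crib's front, 1.2 at the start (hooked open towards the robot), range -0.19 to 1.26; it opens clockwise from above. At q it points along (-sin q, -cos q) in the crib's x, y. Light friction: stays where left. Latched, it reads -0.15 to 0.15, depending on the keeper.
- open_post: Post fixed to the crib 220 mm from the hinge line, with the hold-open catch: a steel fork with a 15 mm slot, in which the bar lies at the start (gate at 1.2). Prong tops at z = 110, 18 mm above the underside of the level bar. Origin: at counter level under the slot.
- shut_post: Post at the crib's other front corner, 220 mm along -y from the hinge line; origin: its foot, at counter level; axes as the crib. It carries a steel rail along x, and on this the keeper, 24 mm wide along y. The keeper is clamped anywhere within 30 mm (along x) either way of the middle; where is not measured. It does not shift, but its clamp must take no more than 20 N.
- keeper_mid (a point): Middle of the keeper's notch if the keeper were clamped at the middle of its rail (it is not exactly), at the height of the level bar, z = 100. From the front (-x) backwards the keeper has: a flat crest 62 mm long, top z = 110; a notch 14 mm wide for the 10 mm bar; a stop wall 12 thick, top z = 142. Each mm that the keeper is set towards the front adds 0.0045 rad to the latched gate angle.
- bar (a joint): Angle of the latch bar on its pivot (30 mm from the gate's hinge line, z = 100), in rad: 0 = level (in a catch, or over none), grows as the free end is lifted, up to a stop at 0.25. It falls by its own weight (0.12 to 0.2 kg). Resting on a crest it reads 0.095; at 0.12 to 0.22 it passes fork and crest and still meets the keeper's stop wall, which it cannot pass.
- latch_bar: The latch bar: steel, 10 thick, 16 high, lying level over the gate's top along the gate; origin at its pivot, its free end 200 mm from the pivot along its own -y; x is across the gate, z up when level.
- bar_tab (a point): Centre of the thumb tab that stands up on the latch bar: steel plate 10 thick (across the gate), 24 long along the bar, from z = 108 to 142 with the bar level. This point: z = 125, 165 from the gate's hinge line, 135 out from and 25 above the bar's pivot. Pinched from above across its thickness it turns between the pads as the bar lifts, and the gate can be swung by it.
- dessert_a: Dessert cup 78 across, 75 high, standing in the crib; origin under its centre. Leave alone.
- dessert_b: Dessert cup 78 across, 80 high, standing in the crib; origin under its centre. Leave alone.
- sleeve_stack: Stack of brown paper cups or sleeves 68 across, 114 high, on the counter right of the crib; origin under its centre. Leave alone.
- cup_pair: Two stacked white cups 82 across, 89 high, on the counter right of the crib; origin under its centre. Leave alone.
- tamper: Coffee tamper 58 across, 94 high, on the counter right of the crib; origin under its centre. Leave alone.

How it is judged:
By the outcome, as a careful person would: the job done as asked, in the order asked, and still so for the second after the job is handed in, with the robot touching nothing.
It also fails if it takes over 51 s, if anything falls off the work surface, if the arm or the gripper's body presses on something with over 40 N, if the wrist force passes 120 N, or if a joint passes its speed limit or range.

### The arm

A 6-joint arm with a two-finger parallel gripper is mounted at the origin on a cart in front of the work surface, level with it; the furniture and walls round the work are solid. World frame = base frame: x ahead of the robot, y to its left, z up, the work surface at z = 0. Lengths are in m, angles in rad, forces in N, time in s.
With the tool pointing down it reaches from about 0.35 to 0.85 m from the base axis. Payload 8.1 kg.
Tool frame: the origin (TCP) lies at the very end of the fingers, on their centre line; the grasp point (between the pads) lies 19 mm behind it (pinch_z is the distance from the TCP to the grasp point, in m); z points along the fingers, y is the direction in which the jaws open and shut (so a half turn about z gives the same grasp; the last joint's range is limited). The gripper opens to 93 mm and grips with 3 to 60 N. Pads are 15 mm wide; open, the fingers measure 128 mm over their backs; the gripper's body (75 mm by 188 mm) begins 65 mm behind the grasp point.
Start: joints at [1.194, 0.13, 1.488, -0, 1.523, -0.085], TCP at [0.173, 0.575, 0.219] pointing down, gripper open.
Joint ranges: [-2.96, 2.96], [-0.89, 2.26], [0.02, 2.5], [-1.34, 4.48], [0, 2.73], [-2.66, 2.66]. Speed limits (rad/s): [2.39, 2.39, 2.79, 3.14, 3.14, 3.14].

### API

Orientations are given as a rotation vector (axis times angle).
In Python, from plant import * gives the robot as it stands.
- The arm moves only by the tool move_arm, never from a script. Its argument "series" is a list of rows, each a list of 7 numbers: the shift along the tool's x, y, z each as a share of 10 cm, from -1 to 1, then the turn, a rotation vector about the tool's x, y, z each as a share of 180 degrees, from -1 to 1, then the opening, from -1 (shut) to 1 (fully open). In form: [[dx, dy, dz, rx, ry, rz, jaw], ...]. A call has 1 to 8 rows; each row is the pose to reach, as a shift and turn from the pose commanded when the call began, along the tool's axes at that moment, turning the shorter way round; what a row does not reach only later rows make up. A row lasts 1/10 s, in which the tool goes at most 50 mm and 8.59 degrees, less where a joint would pass 70% of its speed; a pose out of reach is approached as far as the arm can. A call with a number of a shift or a turn outside -1 to 1 is refused whole. A call with a gripper value outside its range is refused whole. The fingers move at their own pace and stop on an object; "squeeze" is the grip in N (left out, the last holds). Time passes only in rows, so rows that repeat a pose let the fingers close. It gives the time, the measured TCP pose, the force and the opening at its end, in the units of the state.
- read_state(): the state, without advancing time (a new reading comes with each control period).
- read_camera(name): name is "scene" or "top" or "wrist"; returns a dict with "frame" (480x640x3 uint8, red, green, blue), "K" (3x3 intrinsics, pixels), "rvec" (rotation vector, rad) and "tvec" (3), from world to camera coordinates, as OpenCV has them. Camera axes: x right, y down, z forward; pixel columns grow to the right and rows downward; lengths in m; the calibration is good to about 2 mm. The wrist camera is an equidistant fisheye: a pixel r from the principal point sees the ray r / f radians off the axis. A picture is of the moment at which its call begins. There is no depth.
- close_job(): hands the job in, once; it reports no verdict.
The state is a dict: "t": time; "q": joint angles; "dq": joint speeds; "joint_torque": joint torques, N m; "tool_pos": TCP position; "orientation": TCP orientation; "force": force on the tool from outside, world axes, zero at the start; "wrist_torque": the same for the moment, N m; "opening": finger opening in m.
Only numpy, scipy, OpenCV 4.12 (cv2) and the standard library are available. Lean on these libraries where they do the work, as an engineer would, in place of code of your own. Each camera call takes 0.05 s, during which the arm holds its last target.

## Working session

There is one attempt and no reset: what is moved stays moved. The work goes in short steps, Python scripts to look and compute and a tool call to move; the robot and the scene stay as the last step left them, time stands still between calls to the robot, and variables do not carry over. Pictures are saved under pics/ and viewed, and the job is handed in when it is done.

Besides the shell and the picture viewer there is one more tool, called after ">>>" as a command line: name --pt "numbers of a row" for each row, then --argument value for the rest. move_arm: Moves the arm, as the interface text tells. Shift numbers are shares of 10 cm and turn numbers shares of 180 degrees, none past 1 either way. Its arguments: {"type":"object","properties":{"series":{"type":"array","items":{"type":"array","items":{"type":"number"}}},"squeeze":{"type":"number"}},"required":["series"]}

```bash
ls; mkdir -p pics
python3 - <<'E'
from plant import *
import cv2
print(read_state())
for n in ["scene","top","wrist"]:
    c=read_camera(n); cv2.imwrite(f"pics/{n}0.png",c["frame"][:,:,::-1]); print(n,c["K"].tolist(),c["rvec"],c["tvec"])
E
```

```text
pics
{'t': 0.0, 'q': array([ 1.19359472e+00,  1.31158617e-01,  1.48927365e+00, -2.49076175e-06,
        1.52301108e+00, -8.54295583e-02]), 'dq': array([-0.00031794,  0.00251462,  0.0022143 ,  0.00078361,  0.00133257,
       -0.00159498]), 'joint_torque': array([ 2.19823050e-04, -5.59864318e+01, -4.91738105e+01,  7.67602259e-02,
        3.59794346e-02, -9.35649041e-05]), 'tool_pos': array([0.17237422, 0.5741069 , 0.21759207]), 'orientation': array([-4.56628792e-01, -3.10780245e+00,  2.83014382e-03]), 'force': array([-0.72436078,  0.53562324, -0.17036096]), 'wrist_torque': array([-0.00309737,  0.01637362, -0.02644501]), 'opening': 0.09285111214920003}
scene [[513.2330511847487, 0.0, 320.7536056345171], [0.0, 513.2330511847487, 237.98019725608327], [0.0, 0.0, 1.0]] [ 1.95446609 -0.48789057  0.30809165] [-0.4945834   0.19044419  0.96019416]
top [[459.43586465999397, 0.0, 317.63543623269146], [0.0, 459.43586465999397, 236.93140148064387], [0.0, 0.0, 1.0]] [ 2.19160233 -2.21353579  0.0730756 ] [-0.0326067   0.56772174  0.93724853]
wrist [[371.64829954431775, 0.0, 318.72827178875207], [0.0, 371.64829954431775, 240.99524971121323], [0.0, 0.0, 1.0]] [-2.34200394 -1.74155261 -0.23065952] [-0.59911191 -0.02995522  0.3909231 ]
```

View pics/scene0.png

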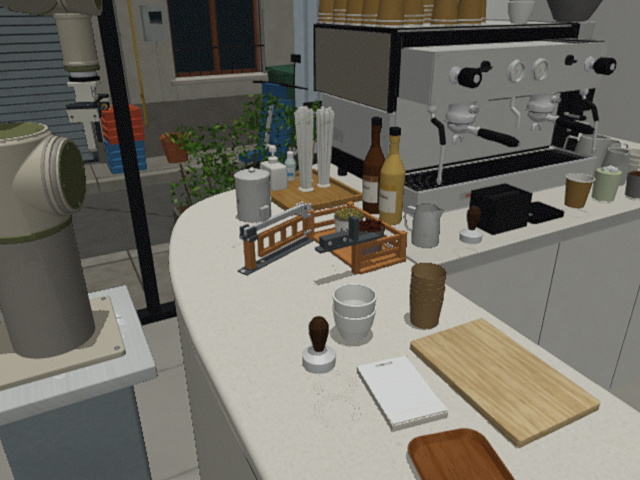

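View pics/top0.png

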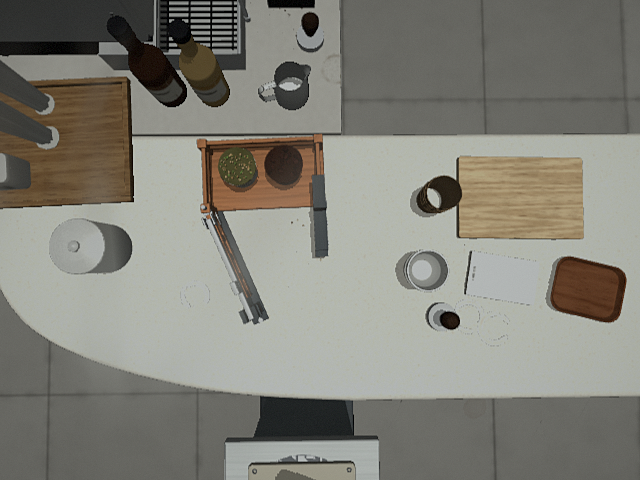

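View pics/wrist0.png

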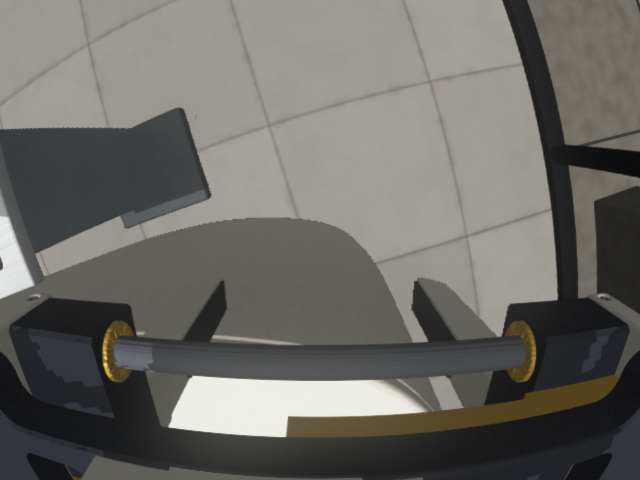

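```bash
cat > h.py <<'E'
from plant import *
import cv2, numpy as np
from scipy.spatial.transform import Rotation as R
def proj(c,P):
    P=np.atleast_2d(np.array(P,float)); return cv2.projectPoints(P,c["rvec"],c["tvec"],c["K"],None)[0][:,0]
def back(c,uv,z):
    Rm=cv2.Rodrigues(c["rvec"])[0]; C=-Rm.T@c["tvec"]
    d=Rm.T@np.linalg.inv(c["K"])@np.array([uv[0],uv[1],1.]); return C+d*(z-C[2])/d[2]
def crop(c,x0,y0,x1,y1,s,name):
    im=c["frame"][y0:y1,x0:x1,::-1]; cv2.imwrite(name,cv2.resize(im,None,fx=s,fy=s,interpolation=cv2.INTER_CUBIC))
E
python3 - <<'E'
from h import *
c=read_camera("top"); crop(c,190,125,340,335,2.8*1,"pics/tc.png")
s=read_camera("scene"); crop(s,225,190,415,285,4.2,"pics/sc.png")
print(proj(c,[[.172,.574,.218],[0,0,0],[.5,0,0]]))
E
```

```text
[[-68.65335321 486.05243868]
 [301.6517467  515.22656143]
 [299.61215564 269.57088116]]
```

View pics/tc.png

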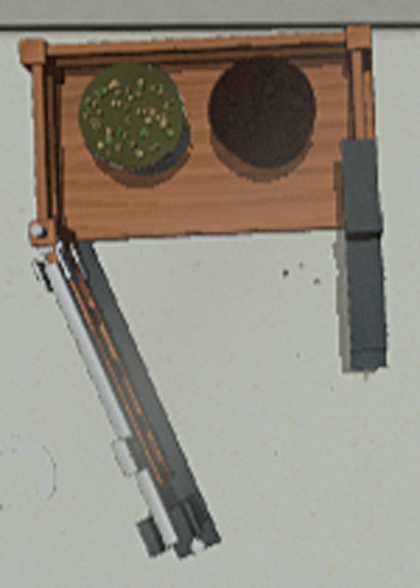

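View pics/sc.png

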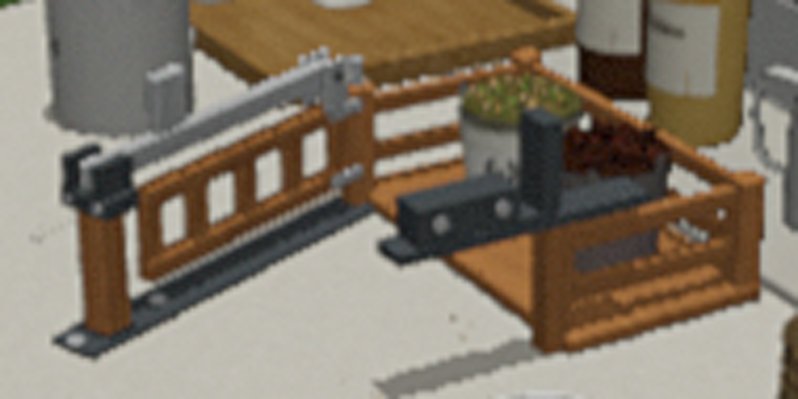

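Run:
```python
from h import *
c=read_camera("top"); crop(c,195,200,275,330,4.6,"pics/tc2.png")
crop(c,190,130,335,265,4.4,"pics/tc3.png")
```

```text
(no output)
```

View pics/tc2.png

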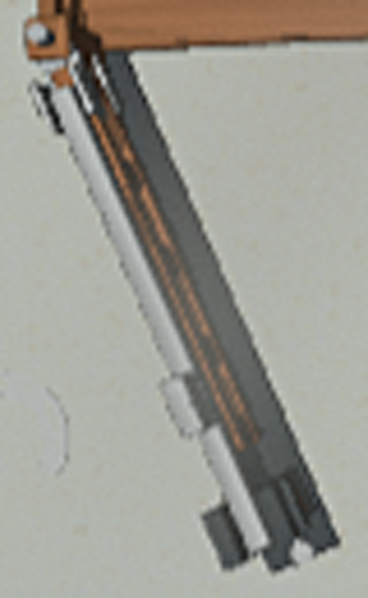

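View pics/tc3.png

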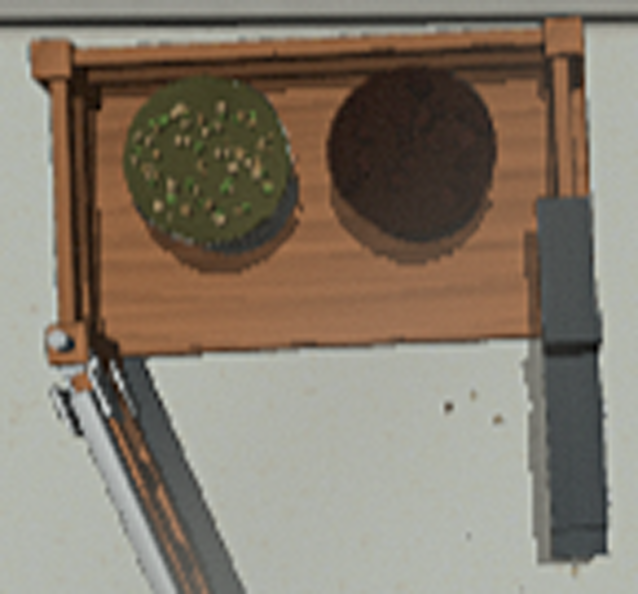

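Run:
```python
from h import *
c=read_camera("top")
t2=lambda u,v:(195+u/4.6,200+v/4.6); t3=lambda u,v:(190+u/4.4,130+v/4.4)
def b(n,uv,z): p=back(c,uv,z); print(n,p.round(4)); return p
a=b("bar near",t2(82,130),.108); e=b("bar end",t2(254,545),.108); t=b("tab",t2(182,406),.142)
d=(e-a)[:2]; ang=np.arctan2(d[1],d[0]); print("gatedir",ang,"yaw", ang-np.arctan2(-np.cos(1.2),-np.sin(1.2)))
p1=b("fl",t3(130,355),.01);p2=b("fr",t3(540,338),.01); print("yaw front",np.arctan2(*( (p1-p2)[:2]*[-1,1])))
for z in(.078,.085):
  p1=b("bl",t3(50,58),z);p2=b("br",t3(563,36),z); print("yaw back",np.arctan2(-(p1-p2)[0],(p1-p2)[1]))
b("post",t3(65,343),.085)
u=d/np.linalg.norm(d)
print("hinge from end",e[:2]-.230*u,"from tab",t[:2]-.165*u)
for n,uv,z in [("crest front L",t3(552,525),.11),("crest front R",t3(604,525),.11),("step L",t3(541,342),.142),("step R",t3(600,342),.142),("rear L",t3(540,198),.11),("rear R",t3(590,198),.11),("lip",t3(578,560),.08)]: b(n,uv,z)
```

```text
bar near [0.5806 0.1585 0.108 ]
bar end [0.4129 0.0893 0.108 ]
tab [0.4708 0.1125 0.142 ]
gatedir -2.7508571291595665 yaw 0.019939197635330252
fl [0.6243 0.1654 0.01  ]
fr [ 0.6307 -0.0287  0.01  ]
yaw front 0.03302207260646164
bl [0.7491 0.1873 0.078 ]
br [ 0.7576 -0.0399  0.078 ]
yaw back 0.03699820095977738
bl [0.7473 0.1857 0.085 ]
br [ 0.7557 -0.0398  0.085 ]
yaw back 0.03699820095977738
post [0.6215 0.1788 0.085 ]
hinge from end [0.6255166  0.17694165] from tab [0.62332209 0.17535585]
crest front L [ 0.5394 -0.0325  0.11  ]
crest front R [ 0.5392 -0.0545  0.11  ]
step L [ 0.6136 -0.0284  0.142 ]
step R [ 0.6134 -0.0526  0.142 ]
rear L [ 0.679  -0.0288  0.11  ]
rear R [ 0.6788 -0.0501  0.11  ]
lip [ 0.5247 -0.044   0.08  ]
```

```bash
cat >> h.py <<'E'
def model(hx,hy,yaw,q,b,k):
    """polylines in world"""
    Rz=lambda a:np.array([[np.cos(a),-np.sin(a),0],[np.sin(a),np.cos(a),0],[0,0,1]])
    W=lambda P:(Rz(yaw)@np.array(P,float).T).T+[hx,hy,0]
    def box(x0,x1,y0,y1,z0,z1):
        v=np.array([[x,y,z] for x in(x0,x1) for y in(y0,y1) for z in(z0,z1)])
        return [v[[i,j]] for i in range(8) for j in range(i+1,8) if bin(i^j).count('1')==1]
    out=[]
    # bar frame: origin pivot on gate at r=.03, z=.1
    G=Rz(-q)  # local -y -> (-sin q,-cos q)
    Rx=lambda a:np.array([[1,0,0],[0,np.cos(a),-np.sin(a)],[0,np.sin(a),np.cos(a)]])
    for l in box(-.005,.005,-.2,0,-.008,.008)+box(-.005,.005,-.147,-.123,.008,.042):
        l=(Rx(-b)@l.T).T+[0,-.03,.1]; out.append(W((G@l.T).T))
    kx=k
    for l in box(kx-.069,kx-.007,-.232,-.208,.09,.11)+box(kx+.007,kx+.019,-.232,-.208,.09,.142): out.append(W(l))
    return out
def overlay(c,segs,box_,s,name):
    im=c["frame"][:,:,::-1]; x0,y0,x1,y1=box_
    im=cv2.resize(im[y0:y1,x0:x1],None,fx=s,fy=s,interpolation=cv2.INTER_CUBIC)
    for l in segs:
        p=(proj(c,l)-[x0,y0]+.5)*s
        cv2.line(im,*[tuple(int(v) for v in q) for q in p],(0,255,255),1,cv2.LINE_AA)
    cv2.imwrite(name,im)
E
python3 - <<'E'
from h import *
m=model(.6235,.177,.033,1.2,0,-.002)
overlay(read_camera("top"),m,(190,190,340,330),4.2,"pics/o1.png")
overlay(read_camera("scene"),m,(225,190,415,285),4.2,"pics/o2.png")
E
```

```text
(no output)
```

View pics/o1.png

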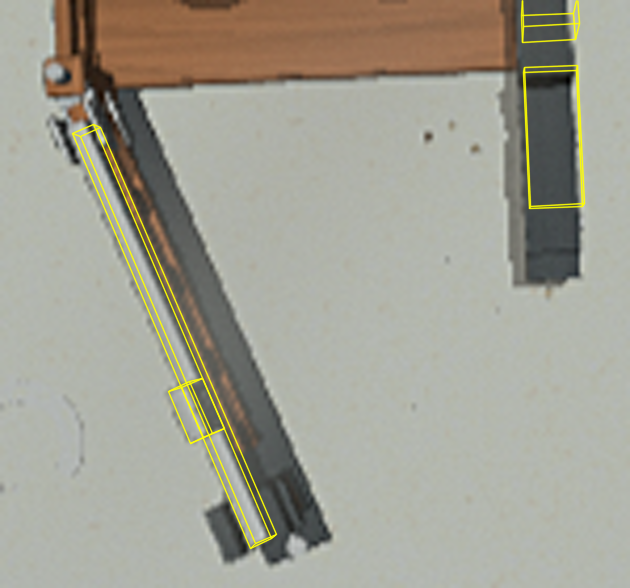

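View pics/o2.png

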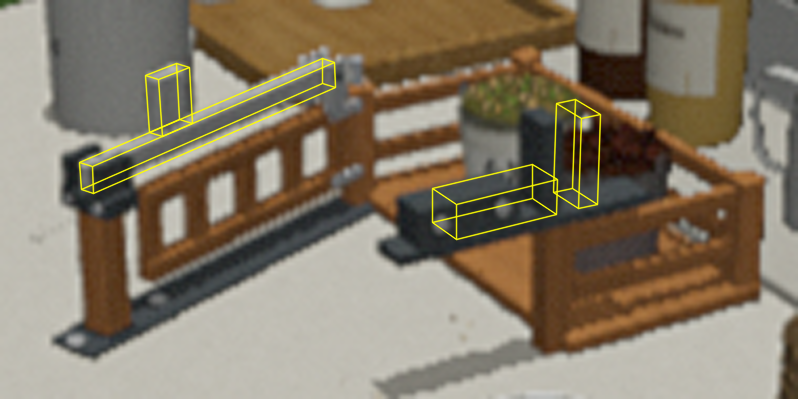

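Run:
```python
from h import *
m=model(.6215,.178,.035,1.2,0,-.021)
overlay(read_camera("top"),m,(190,190,340,330),4.2,"pics/o3.png")
overlay(read_camera("scene"),m,(225,190,415,285),4.2,"pics/o4.png")
```

```text
(no output)
```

View pics/o3.png

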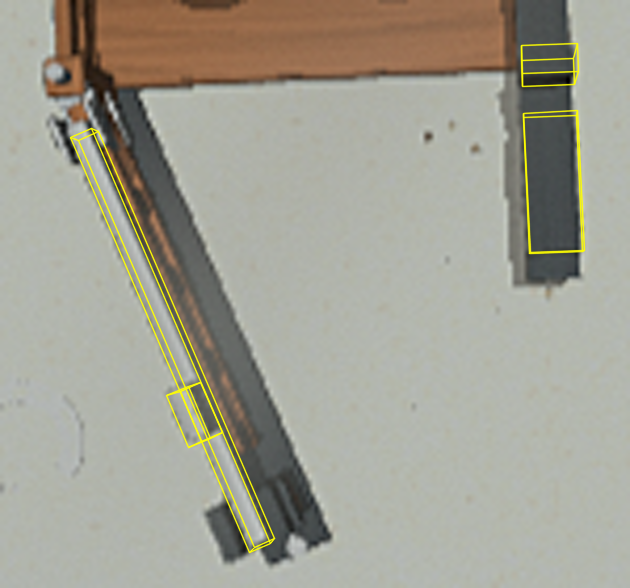

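View pics/o4.png

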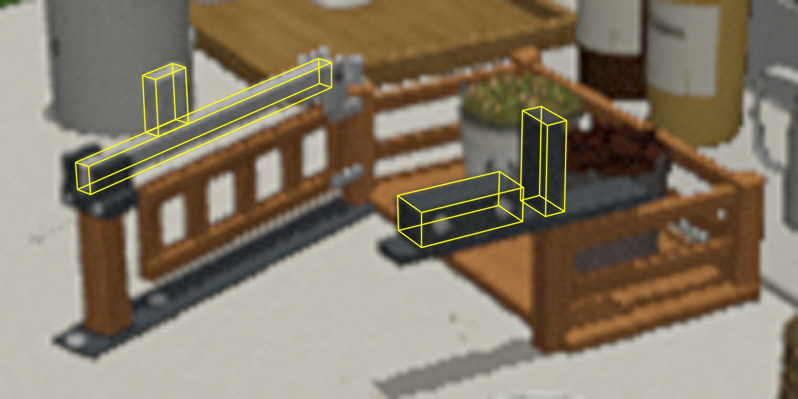

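```bash
cat >> h.py <<'E'
import json,os
H=np.array([.6213,.1783]); YAW=.035
def Rt(a): return np.array([[-np.sin(a),np.cos(a),0],[np.cos(a),np.sin(a),0],[0,0,-1.]])
def getc():
    d=json.load(open("cmd.json")); return np.array(d["p"]),d["a"]
def setc(p,a): json.dump({"p":list(map(float,p)),"a":float(a)},open("cmd.json","w"))
def rows(targets,jaw,commit=True):
    """targets: list of (x,y,z,yaw)"""
    p,a=getc(); R0=Rt(a); out=[]
    for t in targets:
        d=R0.T@(np.array(t[:3])-p)/.1
        th=-(t[3]-a)/np.pi
        out.append([round(float(v),3) for v in d]+[0,0,round(th,4),jaw])
    print(json.dumps(out)); assert np.abs(out).max()<=1
    if commit:
        o=np.array(out[-1]); setc(p+R0@o[:3]*.1, a-o[5]*np.pi)
def tab(q,b,dz=0):
    """commanded TCP so that grasp point is at tab centre+dz; yaw jaw"""
    r=.03+.135*np.cos(b)-.025*np.sin(b); z=.1+.135*np.sin(b)+.025*np.cos(b)
    g=YAW-np.pi/2-q
    return [H[0]+r*np.cos(g),H[1]+r*np.sin(g),z-.019+dz,g+np.pi/2]
def st():
    s=read_state(); Rm=R.from_rotvec(s["orientation"]).as_matrix()
    print("t",round(s["t"],2),"pos",s["tool_pos"].round(4),"yaw",round(float(np.arctan2(Rm[1,1],Rm[0,1])),4),"zdir",Rm[:,2].round(4),"F",s["force"].round(2),"T",s["wrist_torque"].round(3),"open",round(s["opening"],4)); return s
E
python3 - <<'E'
from h import *
s=st(); setc([.173,.575,.219],np.arctan2(R.from_rotvec(s["orientation"]).as_matrix()[1,1],R.from_rotvec(s["orientation"]).as_matrix()[0,1]))
print(getc(),tab(1.2,0),tab(.0945,.17))
p,a=getc(); T=np.array(tab(1.2,0)); T[2]=.2
S=np.array([*p,a])
N=6
for i in range(N):
    rows([S+(T-S)*(i+f)/N for f in(.25,.5,.75,1)],1)
E
```

```text
t 0.55 pos [0.1726 0.5747 0.2186] yaw 1.279 zdir [ 0. -0. -1.] F [-0.1   0.28 -0.16] T [ 0.034 -0.004  0.05 ] open 0.0931
(array([0.173, 0.575, 0.219]), 1.279011113449478) [np.float64(0.46969992421609863), np.float64(0.11316616069725836), np.float64(0.106), -1.165] [np.float64(0.6118555240408918), np.float64(0.01975667127596009), np.float64(0.1284792362967835), -0.05950000000000011]
[[-0.174, -0.149, 0.008, 0, 0, 0.0324, 1], [-0.348, -0.297, 0.016, 0, 0, 0.0648, 1], [-0.521, -0.446, 0.024, 0, 0, 0.0972, 1], [-0.695, -0.595, 0.032, 0, 0, 0.1297, 1]]
[[-0.218, -0.068, 0.008, 0, 0, 0.0324, 1], [-0.437, -0.135, 0.015, 0, 0, 0.0648, 1], [-0.655, -0.203, 0.023, 0, 0, 0.0972, 1], [-0.874, -0.271, 0.031, 0, 0, 0.1296, 1]]
[[-0.227, 0.025, 0.008, 0, 0, 0.0324, 1], [-0.455, 0.049, 0.016, 0, 0, 0.0648, 1], [-0.682, 0.073, 0.024, 0, 0, 0.0973, 1], [-0.909, 0.098, 0.032, 0, 0, 0.1297, 1]]
[[-0.2, 0.112, 0.008, 0, 0, 0.0324, 1], [-0.399, 0.225, 0.016, 0, 0, 0.0648, 1], [-0.598, 0.337, 0.024, 0, 0, 0.0972, 1], [-0.797, 0.45, 0.032, 0, 0, 0.1296, 1]]
[[-0.139, 0.182, 0.008, 0, 0, 0.0324, 1], [-0.277, 0.364, 0.015, 0, 0, 0.0649, 1], [-0.415, 0.546, 0.023, 0, 0, 0.0973, 1], [-0.554, 0.728, 0.031, 0, 0, 0.1297, 1]]
[[-0.054, 0.222, 0.008, 0, 0, 0.0324, 1], [-0.109, 0.444, 0.016, 0, 0, 0.0648, 1], [-0.164, 0.666, 0.024, 0, 0, 0.0972, 1], [-0.219, 0.888, 0.032, 0, 0, 0.1297, 1]]
```

>>> move_arm --pt "-0.174 -0.149 0.008 0 0 0.0324 1" --pt "-0.348 -0.297 0.016 0 0 0.0648 1" --pt "-0.521 -0.446 0.024 0 0 0.0972 1" --pt "-0.695 -0.595 0.032 0 0 0.1297 1"

```text
t: 0.95
tool_pos: [0.2224, 0.497, 0.2155]
orientation: [1.082, 2.949, 0.0]
force: [0.4, 0.7, 0.7]
opening: 0.0934
```

>>> move_arm --pt "-0.218 -0.068 0.008 0 0 0.0324 1" --pt "-0.437 -0.135 0.015 0 0 0.0648 1" --pt "-0.655 -0.203 0.023 0 0 0.0972 1" --pt "-0.874 -0.271 0.031 0 0 0.1296 1"

```text
t: 1.35
tool_pos: [0.2719, 0.4199, 0.2125]
orientation: [1.656, 2.67, 0.001]
force: [0.8, 0.1, 0.6]
opening: 0.0928
```

>>> move_arm --pt "-0.227 0.025 0.008 0 0 0.0324 1" --pt "-0.455 0.049 0.016 0 0 0.0648 1" --pt "-0.682 0.073 0.024 0 0 0.0973 1" --pt "-0.909 0.098 0.032 0 0 0.1297 1"

```text
t: 1.75
tool_pos: [0.3214, 0.343, 0.2093]
orientation: [2.162, 2.279, 0.001]
force: [0.2, 0.1, 0.6]
opening: 0.0929
```

Tracking is exact. Continue.

>>> move_arm --pt "-0.2 0.112 0.008 0 0 0.0324 1" --pt "-0.399 0.225 0.016 0 0 0.0648 1" --pt "-0.598 0.337 0.024 0 0 0.0972 1" --pt "-0.797 0.45 0.032 0 0 0.1296 1"

```text
t: 2.15
tool_pos: [0.3709, 0.266, 0.2061]
orientation: [2.578, 1.795, 0.001]
force: [0.3, 0.0, 0.2]
opening: 0.0929
```

>>> move_arm --pt "-0.139 0.182 0.008 0 0 0.0324 1" --pt "-0.277 0.364 0.015 0 0 0.0649 1" --pt "-0.415 0.546 0.023 0 0 0.0973 1" --pt "-0.554 0.728 0.031 0 0 0.1297 1"

```text
t: 2.55
tool_pos: [0.4203, 0.1889, 0.203]
orientation: [2.888, 1.236, 0.001]
force: [-0.6, -0.5, 1.0]
opening: 0.0934
```

>>> move_arm --pt "-0.054 0.222 0.008 0 0 0.0324 1" --pt "-0.109 0.444 0.016 0 0 0.0648 1" --pt "-0.164 0.666 0.024 0 0 0.0972 1" --pt "-0.219 0.888 0.032 0 0 0.1297 1" --pt "-0.219 0.888 0.032 0 0 0.1297 0.3"

```text
t: 3.05
tool_pos: [0.4702, 0.1109, 0.1996]
orientation: [3.078, 0.625, 0.0]
force: [-0.2, -0.6, 0.0]
opening: 0.0885
```

Run:
```python
from h import *
st(); print(getc())
c=read_camera("wrist"); cv2.imwrite("pics/w1.png",c["frame"][:,:,::-1])
c=read_camera("scene"); crop(c,200,120,430,300,3.4,"pics/s1.png")
```

```text
t 3.05 pos [0.4702 0.1109 0.1996] yaw -1.1702 zdir [ 3.e-04 -7.e-04 -1.e+00] F [-0.2  -0.64  0.04] T [0.018 0.212 0.036] open 0.0885
(array([0.46965925, 0.11318279, 0.2       ]), -1.1651479710433812)
```

View pics/w1.png

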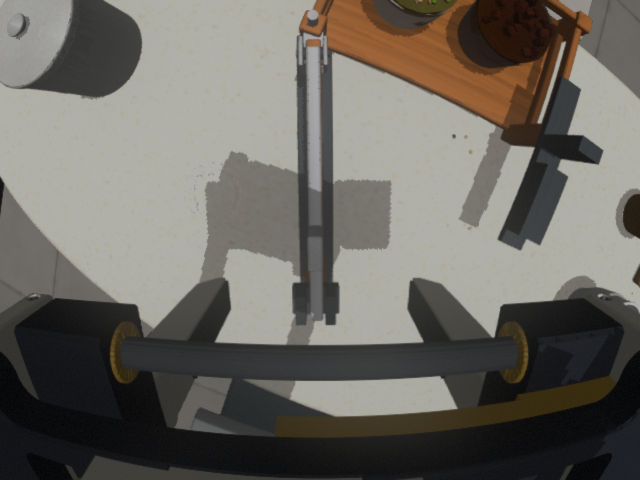

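View pics/s1.png

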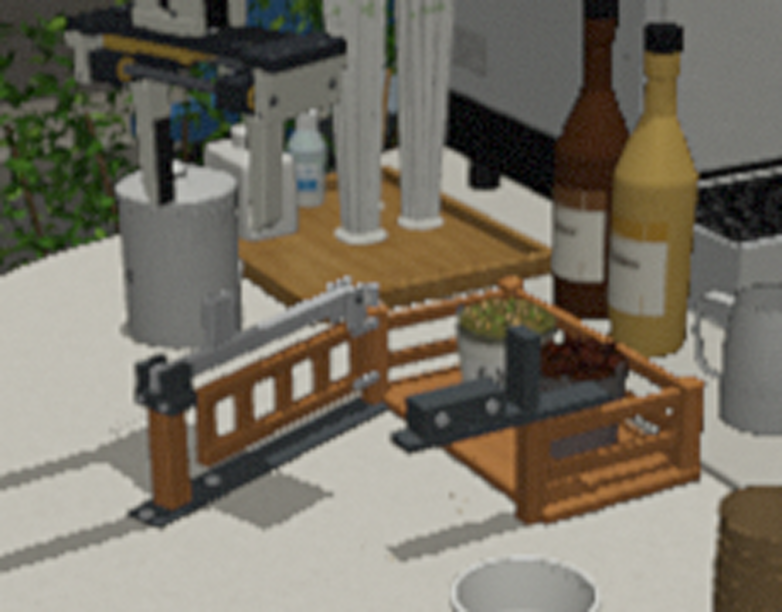

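```bash
cat >> h.py <<'E'
def overlay_w(c,segs,box_,s,name):
    x0,y0,x1,y1=box_
    im=cv2.resize(c["frame"][y0:y1,x0:x1,::-1],None,fx=s,fy=s,interpolation=cv2.INTER_CUBIC)
    for l in segs:
        P=np.linspace(l[0],l[1],6).reshape(-1,1,3)
        p=cv2.fisheye.projectPoints(P,np.array(c["rvec"],float),np.array(c["tvec"],float),c["K"],np.zeros(4))[0][:,0]
        p=((p-[x0,y0]+.5)*s).astype(int)
        cv2.polylines(im,[p],False,(0,255,255),1,cv2.LINE_AA)
    cv2.imwrite(name,im)
E
python3 - <<'E'
from h import *
c=read_camera("wrist")
overlay_w(c,model(*H,YAW,1.2,0,-.021),(270,20,370,340),1.8,"pics/w2a.png")
overlay_w(c,model(*H,YAW,1.2,0,-.021),(480,60,630,260),3,"pics/w2b.png")
E
python3 -c "
import cv2,numpy as np
a=cv2.imread('pics/w2a.png');b=cv2.imread('pics/w2b.png')
h=max(a.shape[0],b.shape[0]);f=lambda i:np.pad(i,((0,h-i.shape[0]),(0,0),(0,0)))
cv2.imwrite('pics/w2.png',np.hstack([f(a),f(b)]))"
```

```text
(no output)
```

View pics/w2.png

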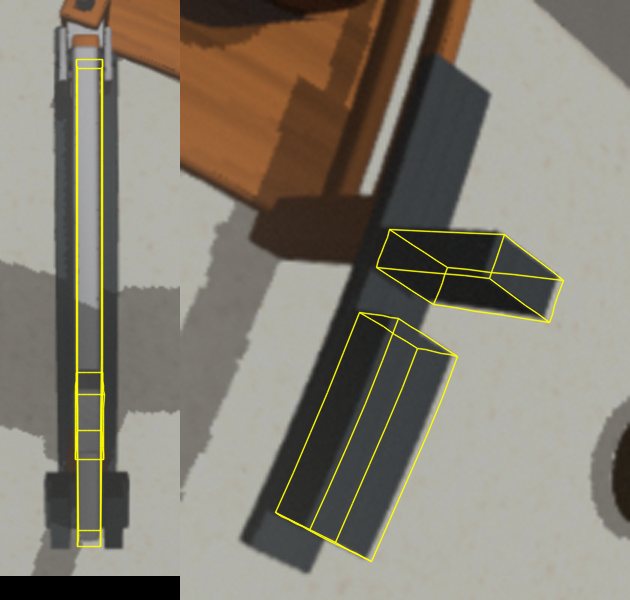

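Run:
```python
from h import *
T=tab(1.2,0,.002)
rows([[*T[:2],z,T[3]] for z in(.185,.16,.135,.115,T[2],T[2])],.3)
```

```text
[[0.0, 0.0, 0.15, 0, 0, -0.0, 0.3], [0.0, 0.0, 0.4, 0, 0, -0.0, 0.3], [0.0, 0.0, 0.65, 0, 0, -0.0, 0.3], [0.0, 0.0, 0.85, 0, 0, -0.0, 0.3], [0.0, 0.0, 0.92, 0, 0, -0.0, 0.3], [0.0, 0.0, 0.92, 0, 0, -0.0, 0.3]]
```

>>> move_arm --pt "0 0 0.15 0 0 0 0.3" --pt "0 0 0.4 0 0 0 0.3" --pt "0 0 0.65 0 0 0 0.3" --pt "0 0 0.85 0 0 0 0.3" --pt "0 0 0.92 0 0 0 0.3" --pt "0 0 0.92 0 0 0 0.3"

```text
t: 3.8
tool_pos: [0.4677, 0.1132, 0.106]
orientation: [-3.076, -0.635, 0.005]
force: [0.7, 0.4, -0.4]
opening: 0.0604
```

Run:
```python
from h import *
st(); print(getc())
c=read_camera("wrist"); cv2.imwrite("pics/w3.png",c["frame"][:,:,::-1])
```

```text
t 3.8 pos [0.4677 0.1132 0.106 ] yaw -1.1637 zdir [-3.e-03 -3.e-04 -1.e+00] F [ 0.71  0.41 -0.38] T [-0.064  0.137 -0.067] open 0.0604
(array([0.46965925, 0.11318279, 0.108     ]), -1.1651479710433812)
```

View pics/w3.png

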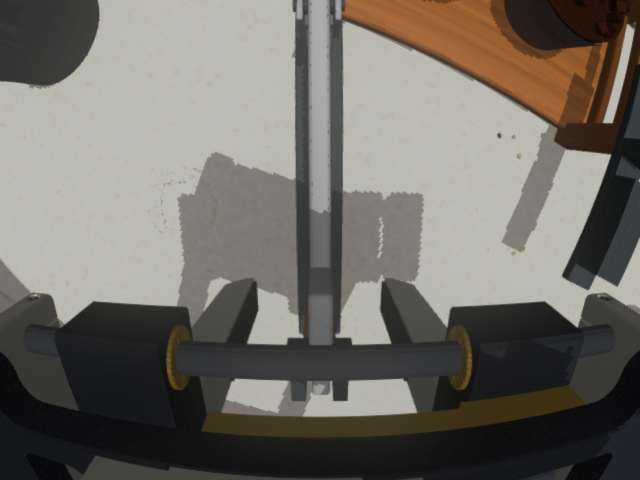

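>>> move_arm --pt "0 0 0 0 0 0 -0.4" --pt "0 0 0 0 0 0 -0.6" --pt "0 0 0 0 0 0 -0.7" --pt "0 0 0 0 0 0 -0.8" --pt "0 0 0 0 0 0 -1" --pt "0 0 0 0 0 0 -1" --pt "0 0 0 0 0 0 -1" --pt "0 0 0 0 0 0 -1" --squeeze 14

```text
t: 4.65
tool_pos: [0.4692, 0.1129, 0.1076]
orientation: [-3.077, -0.633, 0.0]
force: [-0.6, 1.2, 1.7]
opening: 0.0103
```

Run:
```python
from h import *
st(); print(getc())
```

```text
t 4.65 pos [0.4692 0.1129 0.1076] yaw -1.165 zdir [-2.e-04  1.e-04 -1.e+00] F [-0.62  1.17  1.7 ] T [0.097 0.152 0.14 ] open 0.0103
(array([0.46965925, 0.11318279, 0.108     ]), -1.1651479710433812)
```

Run:
```python
from h import *
rows([tab(1.2,b,.002) for b in(.03,.06,.09,.12,.15,.17,.17,.17)],-1)
```

```text
[[0.008, 0.0, -0.04, 0, 0, -0.0, -1], [0.018, 0.0, -0.081, 0, 0, -0.0, -1], [0.028, 0.0, -0.12, 0, 0, -0.0, -1], [0.04, 0.0, -0.16, 0, 0, -0.0, -1], [0.053, 0.0, -0.199, 0, 0, -0.0, -1], [0.062, 0.0, -0.225, 0, 0, -0.0, -1], [0.062, 0.0, -0.225, 0, 0, -0.0, -1], [0.062, 0.0, -0.225, 0, 0, -0.0, -1]]
```

>>> move_arm --pt "0.008 0 -0.04 0 0 0 -1" --pt "0.018 0 -0.081 0 0 0 -1" --pt "0.028 0 -0.12 0 0 0 -1" --pt "0.04 0 -0.16 0 0 0 -1" --pt "0.053 0 -0.199 0 0 0 -1" --pt "0.062 0 -0.225 0 0 0 -1" --pt "0.062 0 -0.225 0 0 0 -1" --pt "0.062 0 -0.225 0 0 0 -1"

```text
t: 5.45
tool_pos: [0.475, 0.1152, 0.1303]
orientation: [3.077, 0.633, 0.0]
force: [-2.2, 0.7, 0.7]
opening: 0.0101
```

Run:
```python
from h import *
st(); print(getc())
c=read_camera("scene"); overlay(c,[],(200,150,400,290),3.9,"pics/s4.png")
overlay(c,model(*H,YAW,1.2,.17,-.021),(200,150,400,290),3.9,"pics/s4o.png")
```

```text
t 5.45 pos [0.475  0.1152 0.1303] yaw -1.1652 zdir [ 2.e-04 -0.e+00 -1.e+00] F [-2.22  0.68  0.69] T [0.078 0.367 0.1  ] open 0.0101
(array([0.4753561, 0.1156294, 0.1305   ]), -1.1651479710433812)
```

View pics/s4o.png

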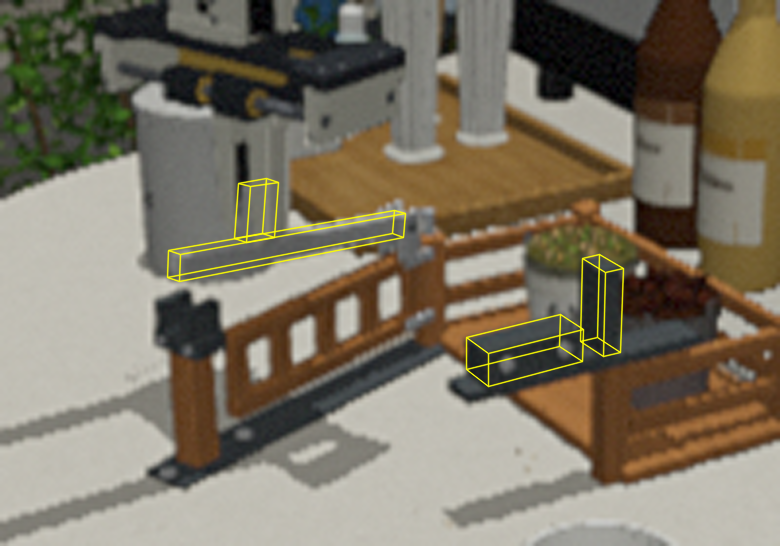

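Run:
```python
from h import *
rows([tab(q,.17,.002) for q in np.linspace(1.2,.82,9)[1:]],-1)
rows([tab(q,.17,.002) for q in np.linspace(.82,.44,9)[1:]],-1)
rows([tab(q,.17,.002) for q in (.41,.38,.36,.34,.32,.30,.30,.30)],-1)
```

```text
[[0.002, 0.076, 0.0, 0, 0, -0.0152, -1], [0.007, 0.151, 0.0, 0, 0, -0.0303, -1], [0.016, 0.226, 0.0, 0, 0, -0.0454, -1], [0.029, 0.3, 0.0, 0, 0, -0.0605, -1], [0.045, 0.374, 0.0, 0, 0, -0.0756, -1], [0.064, 0.447, 0.0, 0, 0, -0.0908, -1], [0.087, 0.519, 0.0, 0, 0, -0.1059, -1], [0.113, 0.589, 0.0, 0, 0, -0.121, -1]]
[[0.002, 0.076, 0.0, 0, 0, -0.0151, -1], [0.007, 0.151, 0.0, 0, 0, -0.0302, -1], [0.016, 0.226, 0.0, 0, 0, -0.0454, -1], [0.029, 0.3, 0.0, 0, 0, -0.0605, -1], [0.045, 0.374, 0.0, 0, 0, -0.0756, -1], [0.064, 0.447, 0.0, 0, 0, -0.0907, -1], [0.087, 0.519, 0.0, 0, 0, -0.1058, -1], [0.114, 0.59, 0.0, 0, 0, -0.121, -1]]
[[0.0, 0.047, 0.0, 0, 0, -0.0095, -1], [0.003, 0.095, 0.0, 0, 0, -0.0191, -1], [0.005, 0.126, 0.0, 0, 0, -0.0254, -1], [0.008, 0.158, 0.0, 0, 0, -0.0318, -1], [0.011, 0.19, 0.0, 0, 0, -0.0382, -1], [0.015, 0.221, 0.0, 0, 0, -0.0445, -1], [0.015, 0.221, 0.0, 0, 0, -0.0445, -1], [0.015, 0.221, 0.0, 0, 0, -0.0445, -1]]
```

>>> move_arm --pt "0.002 0.076 0 0 0 -0.0152 -1" --pt "0.007 0.151 0 0 0 -0.0303 -1" --pt "0.016 0.226 0 0 0 -0.0454 -1" --pt "0.029 0.3 0 0 0 -0.0605 -1" --pt "0.045 0.374 0 0 0 -0.0756 -1" --pt "0.064 0.447 0 0 0 -0.0908 -1" --pt "0.087 0.519 0 0 0 -0.1059 -1" --pt "0.113 0.589 0 0 0 -0.121 -1"

```text
t: 6.3
tool_pos: [0.5092, 0.0655, 0.1303]
orientation: [2.901, 1.205, 0.002]
force: [0.7, 1.8, -1.3]
opening: 0.0102
```

Run:
```python
from h import *
st(); print(tab(.82,.17,.002))
c=read_camera("scene"); 
overlay(c,model(*H,YAW,.82,.17,-.021),(200,150,400,290),3.9,"pics/s5o.png")
```

```text
t 6.3 pos [0.5092 0.0655 0.1303] yaw -0.7833 zdir [ 1.e-03  4.e-04 -1.e+00] F [ 0.68  1.85 -1.34] T [ 0.36  -0.048  0.064] open 0.0102
[np.float64(0.5090389254454688), np.float64(0.06594949333045645), np.float64(0.1304792362967835), -0.7850000000000001]
```

View pics/s5o.png

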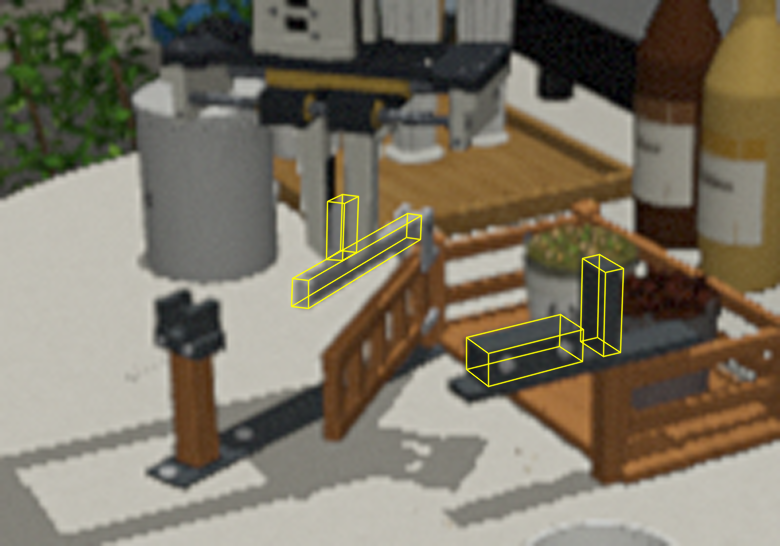

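>>> move_arm --pt "0.002 0.076 0 0 0 -0.0151 -1" --pt "0.007 0.151 0 0 0 -0.0302 -1" --pt "0.016 0.226 0 0 0 -0.0454 -1" --pt "0.029 0.3 0 0 0 -0.0605 -1" --pt "0.045 0.374 0 0 0 -0.0756 -1" --pt "0.064 0.447 0 0 0 -0.0907 -1" --pt "0.087 0.519 0 0 0 -0.1058 -1" --pt "0.114 0.59 0 0 0 -0.121 -1"

```text
t: 7.15
tool_pos: [0.5589, 0.0319, 0.1303]
orientation: [2.622, 1.73, 0.001]
force: [1.1, 0.9, -1.1]
opening: 0.0097
```

>>> move_arm --pt "0 0.047 0 0 0 -0.0095 -1" --pt "0.003 0.095 0 0 0 -0.0191 -1" --pt "0.005 0.126 0 0 0 -0.0254 -1" --pt "0.008 0.158 0 0 0 -0.0318 -1" --pt "0.011 0.19 0 0 0 -0.0382 -1" --pt "0.015 0.221 0 0 0 -0.0445 -1" --pt "0.015 0.221 0 0 0 -0.0445 -1" --pt "0.015 0.221 0 0 0 -0.0445 -1"

```text
t: 7.95
tool_pos: [0.5794, 0.0246, 0.1302]
orientation: [2.496, 1.908, 0.0]
force: [1.5, -0.3, 0.3]
opening: 0.0099
```

Run:
```python
from h import *
st(); print(tab(.3,.17,.002))
c=read_camera("scene"); 
overlay(c,model(*H,YAW,.3,.17,-.021),(240,150,420,280),4.2,"pics/s6o.png")
w=read_camera("wrist");overlay_w(w,model(*H,YAW,.3,.17,-.021),(220,100,500,400),2.6,"pics/w6.png")
```

```text
t 7.95 pos [0.5794 0.0246 0.1302] yaw -0.2655 zdir [ 2.e-04 -0.e+00 -1.e+00] F [ 1.55 -0.26  0.3 ] T [ 0.091 -0.253 -0.219] open 0.0099
[np.float64(0.5797024216111317), np.float64(0.025019777266526932), np.float64(0.1304792362967835), -0.2650000000000001]
```

View pics/s6o.png

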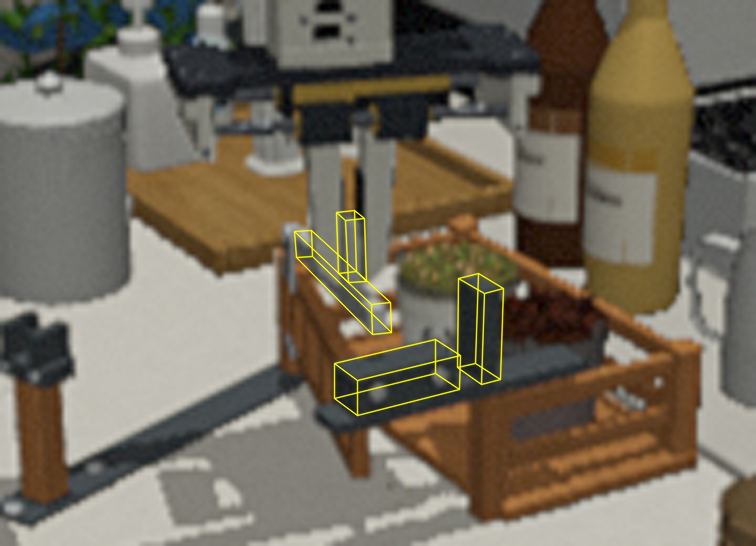

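View pics/w6.png

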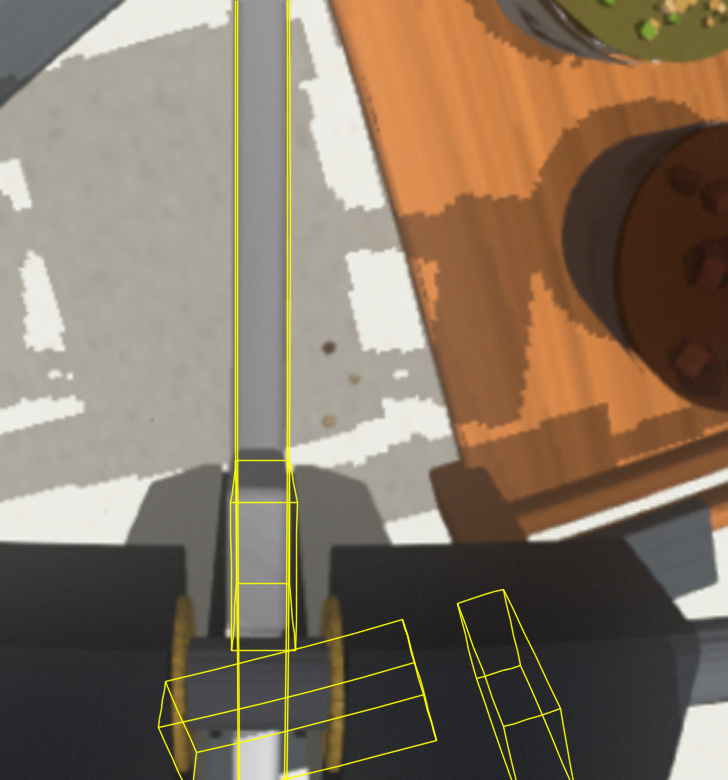

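Run:
```python
from h import *
rows([tab(q,.17,.002) for q in (.275,.25,.225,.2,.18,.16,.15,.15)],-1)
```

```text
[[0.001, 0.04, 0.0, 0, 0, -0.008, -1], [0.002, 0.08, 0.0, 0, 0, -0.0159, -1], [0.005, 0.119, 0.0, 0, 0, -0.0239, -1], [0.008, 0.159, 0.0, 0, 0, -0.0319, -1], [0.012, 0.19, 0.0, 0, 0, -0.0382, -1], [0.016, 0.222, 0.0, 0, 0, -0.0446, -1], [0.018, 0.238, 0.0, 0, 0, -0.0478, -1], [0.018, 0.238, 0.0, 0, 0, -0.0478, -1]]
```

>>> move_arm --pt "0.001 0.04 0 0 0 -0.008 -1" --pt "0.002 0.08 0 0 0 -0.0159 -1" --pt "0.005 0.119 0 0 0 -0.0239 -1" --pt "0.008 0.159 0 0 0 -0.0319 -1" --pt "0.012 0.19 0 0 0 -0.0382 -1" --pt "0.016 0.222 0 0 0 -0.0446 -1" --pt "0.018 0.238 0 0 0 -0.0478 -1" --pt "0.018 0.238 0 0 0 -0.0478 -1"

```text
t: 8.85
tool_pos: [0.603, 0.0199, 0.1302]
orientation: [2.345, 2.09, -0.0]
force: [0.7, -1.8, 1.2]
opening: 0.0101
```

Run:
```python
from h import *
st();st();st(); print(tab(.15,.17,.002))
c=read_camera("scene"); 
overlay(c,model(*H,YAW,.15,.17,-.021),(270,170,400,270),6,"pics/s7o.png")
overlay(c,[],(270,170,400,270),6,"pics/s7.png")
rows([tab(q,.17,.002) for q in (.145,.14,.135,.13,.13)],-1)
```

```text
t 8.85 pos [0.603  0.0199 0.1302] yaw -0.1147 zdir [ 2.e-04 -2.e-04 -1.e+00] F [ 0.67 -1.79  1.23] T [-0.299 -0.151 -0.222] open 0.0101
t 8.85 pos [0.603  0.0199 0.1302] yaw -0.1147 zdir [ 2.e-04 -2.e-04 -1.e+00] F [ 0.67 -1.79  1.23] T [-0.299 -0.151 -0.222] open 0.0101
t 8.85 pos [0.603  0.0199 0.1302] yaw -0.1147 zdir [ 2.e-04 -2.e-04 -1.e+00] F [ 0.67 -1.79  1.23] T [-0.299 -0.151 -0.222] open 0.0101
[np.float64(0.6030754278073372), np.float64(0.020524684511690566), np.float64(0.1304792362967835), -0.11499999999999999]
[[0.0, 0.007, 0.0, 0, 0, -0.0016, -1], [0.0, 0.015, 0.0, 0, 0, -0.0032, -1], [0.0, 0.023, 0.0, 0, 0, -0.0047, -1], [0.0, 0.031, 0.0, 0, 0, -0.0063, -1], [0.0, 0.031, 0.0, 0, 0, -0.0063, -1]]
```

View pics/s7.png

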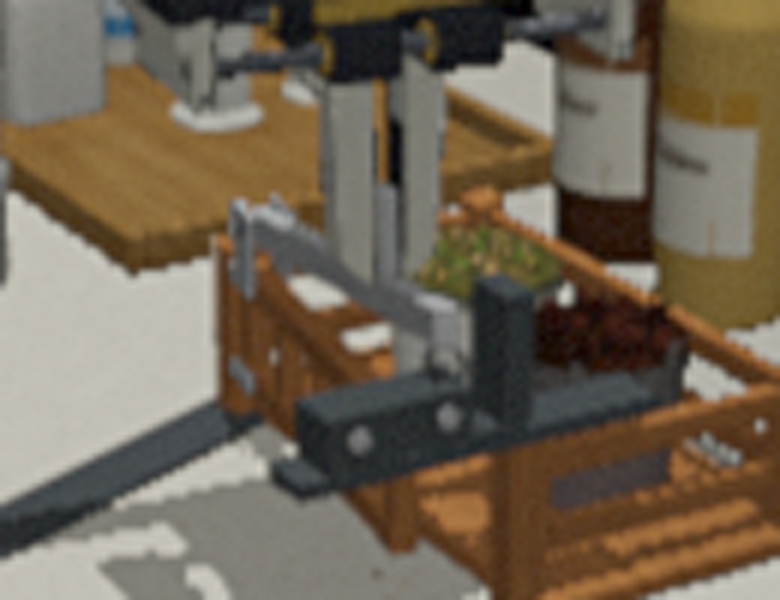

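View pics/s7o.png

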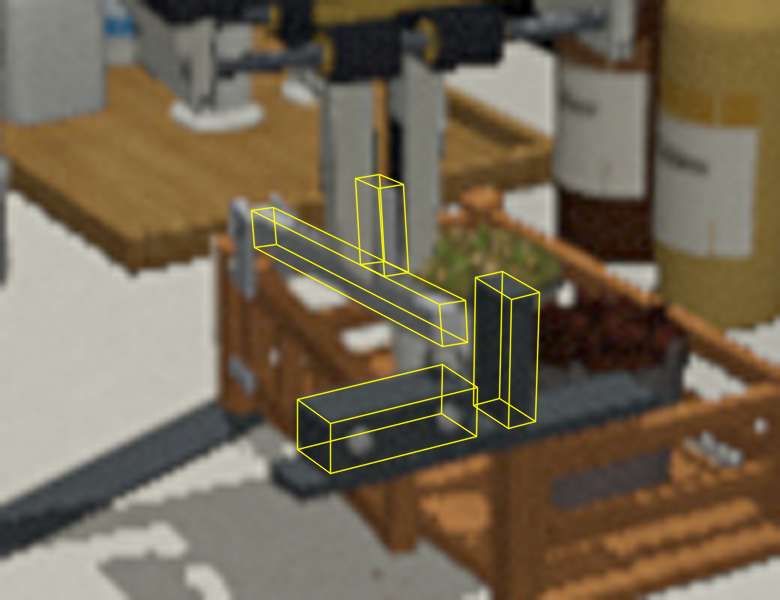

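>>> move_arm --pt "0 0.007 0 0 0 -0.0016 -1" --pt "0 0.015 0 0 0 -0.0032 -1" --pt "0 0.023 0 0 0 -0.0047 -1" --pt "0 0.031 0 0 0 -0.0063 -1" --pt "0 0.031 0 0 0 -0.0063 -1"

```text
t: 9.4
tool_pos: [0.6059, 0.0196, 0.1302]
orientation: [2.324, 2.113, -0.0]
force: [0.9, -3.5, 1.8]
opening: 0.0098
```

Run:
```python
from h import *
st();print(getc())
rows([tab(q,.17,.002) for q in (.125,.12,.12)],-1)
```

```text
t 9.4 pos [0.6059 0.0196 0.1302] yaw -0.095 zdir [ 2.e-04 -2.e-04 -1.e+00] F [ 0.95 -3.5   1.84] T [-0.613 -0.099 -0.222] open 0.0098
(array([0.60619895, 0.02014891, 0.1305    ]), -0.09512151323069767)
[[0.0, 0.008, 0.0, 0, 0, -0.0016, -1], [0.001, 0.016, 0.0, 0, 0, -0.0032, -1], [0.001, 0.016, 0.0, 0, 0, -0.0032, -1]]
```

```bash
sed -i 's/H=np.array(\[.6213,.1783\])/H=np.array([.6213,.1779])/' h.py
python3 - <<'E'
from h import *
setc([0.60619895, 0.02014891, 0.1305],-0.09512151323069767)
rows([tab(q,.17,.002) for q in (.125,.12,.12)],-1)
E
```

```text
[[-0.004, 0.009, 0.0, 0, 0, -0.0016, -1], [-0.003, 0.017, 0.0, 0, 0, -0.0032, -1], [-0.003, 0.017, 0.0, 0, 0, -0.0032, -1]]
```

>>> move_arm --pt "-0.004 0.009 0 0 0 -0.0016 -1" --pt "-0.003 0.017 0 0 0 -0.0032 -1" --pt "-0.003 0.017 0 0 0 -0.0032 -1"

```text
t: 9.7
tool_pos: [0.6076, 0.0194, 0.1301]
orientation: [-2.314, -2.125, -0.0]
force: [1.4, -2.7, 0.3]
opening: 0.0097
```

Run:
```python
from h import *
st();print(getc())
rows([tab(q,.17,.002) for q in (.115,.11,.11)],-1)
```

```text
t 9.7 pos [0.6076 0.0194 0.1301] yaw -0.0848 zdir [ 1.e-04  1.e-04 -1.e+00] F [ 1.39 -2.75  0.32] T [-0.28  -0.149 -0.237] open 0.0097
(array([0.60786277, 0.0196888 , 0.1305    ]), -0.08506841673921034)
[[-0.0, 0.008, 0.0, 0, 0, -0.0016, -1], [-0.0, 0.015, 0.0, 0, 0, -0.0032, -1], [-0.0, 0.015, 0.0, 0, 0, -0.0032, -1]]
```

>>> move_arm --pt "0 0.008 0 0 0 -0.0016 -1" --pt "0 0.015 0 0 0 -0.0032 -1" --pt "0 0.015 0 0 0 -0.0032 -1"

```text
t: 10.0
tool_pos: [0.6091, 0.0193, 0.1301]
orientation: [2.303, 2.137, 0.0]
force: [1.1, -1.7, -0.0]
opening: 0.0099
```

Run:
```python
from h import *
st();print(getc())
rows([tab(q,.17,.002) for q in (.105,.1,.1)],-1)
```

```text
t 10.0 pos [0.6091 0.0193 0.1301] yaw -0.0747 zdir [ 1.e-04  1.e-04 -1.e+00] F [ 1.1  -1.71 -0.01] T [-0.248 -0.184 -0.258] open 0.0099
(array([0.60935735, 0.01956135, 0.1305    ]), -0.075015320247723)
[[-0.0, 0.008, 0.0, 0, 0, -0.0016, -1], [-0.0, 0.016, 0.0, 0, 0, -0.0032, -1], [-0.0, 0.016, 0.0, 0, 0, -0.0032, -1]]
```

>>> move_arm --pt "0 0.008 0 0 0 -0.0016 -1" --pt "0 0.016 0 0 0 -0.0032 -1" --pt "0 0.016 0 0 0 -0.0032 -1"

```text
t: 10.3
tool_pos: [0.6106, 0.0191, 0.1301]
orientation: [-2.292, -2.148, -0.0]
force: [1.4, -1.7, 0.1]
opening: 0.0099
```

Run:
```python
from h import *
st();print(getc())
rows([tab(q,.17,.002) for q in (.095,.09,.09)],-1)
```

```text
t 10.3 pos [0.6106 0.0191 0.1301] yaw -0.0647 zdir [ 1.e-04  1.e-04 -1.e+00] F [ 1.42 -1.67  0.05] T [-0.195 -0.201 -0.201] open 0.0099
(array([0.61095285, 0.01944144, 0.1305    ]), -0.06496222375623567)
[[-0.0, 0.008, 0.0, 0, 0, -0.0016, -1], [-0.0, 0.016, 0.0, 0, 0, -0.0032, -1], [-0.0, 0.016, 0.0, 0, 0, -0.0032, -1]]
```

Now in the expected contact zone; single small steps.

>>> move_arm --pt "0 0.008 0 0 0 -0.0016 -1" --pt "0 0.016 0 0 0 -0.0032 -1"

```text
t: 10.5
tool_pos: [0.6121, 0.019, 0.1301]
orientation: [-2.281, -2.16, 0.0]
force: [1.2, -3.4, -0.2]
opening: 0.0096
```

Run:
```python
from h import *
st();print(getc())
rows([tab(q,.17,.002) for q in (.085,.085)],-1)
```

```text
t 10.5 pos [0.6121 0.019  0.1301] yaw -0.0545 zdir [-1.e-04  1.e-04 -1.e+00] F [ 1.22 -3.37 -0.17] T [-0.233 -0.209 -0.181] open 0.0096
(array([0.61254947, 0.01933758, 0.1305    ]), -0.054909127264748336)
[[-0.0, 0.008, 0.0, 0, 0, -0.0016, -1], [-0.0, 0.008, 0.0, 0, 0, -0.0016, -1]]
```

>>> move_arm --pt "0 0.008 0 0 0 -0.0016 -1" --pt "0 0.008 0 0 0 -0.0016 -1"

```text
t: 10.7
tool_pos: [0.613, 0.0189, 0.1301]
orientation: [-2.276, -2.166, 0.0]
force: [0.5, -1.6, 0.9]
opening: 0.0099
```

Run:
```python
from h import *
st();print(getc())
c=read_camera("scene"); 
overlay(c,[],(270,170,400,270),6,"pics/s8.png")
rows([tab(q,.17,.002) for q in (.08,.08)],-1)
```

```text
t 10.7 pos [0.613  0.0189 0.1301] yaw -0.0496 zdir [-1.e-04  1.e-04 -1.e+00] F [ 0.5  -1.58  0.91] T [-0.196 -0.249 -0.223] open 0.0099
(array([0.61334827, 0.01929367, 0.1305    ]), -0.04988257901900467)
[[-0.0, 0.008, 0.0, 0, 0, -0.0016, -1], [-0.0, 0.008, 0.0, 0, 0, -0.0016, -1]]
```

View pics/s8.png

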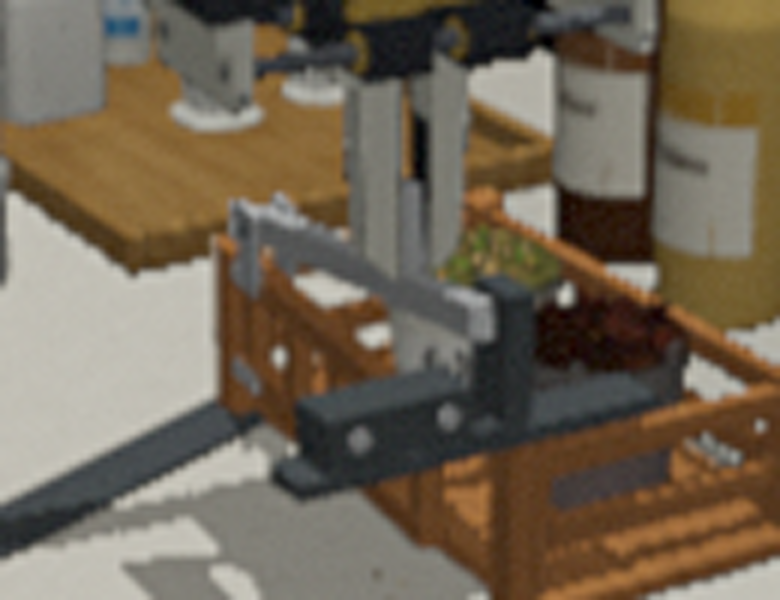

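>>> move_arm --pt "0 0.008 0 0 0 -0.0016 -1" --pt "0 0.008 0 0 0 -0.0016 -1"

```text
t: 10.95
tool_pos: [0.6131, 0.0189, 0.1299]
orientation: [-2.27, -2.171, 0.002]
force: [-4.6, -1.3, 3.0]
opening: 0.01
```

Run:
```python
from h import *
st();print(getc())
rows([tab(q,.17,.002) for q in (.0765,.0765)],-1)
```

```text
t 10.95 pos [0.6131 0.0189 0.1299] yaw -0.0445 zdir [-0.0016  0.     -1.    ] F [-4.59 -1.28  3.02] T [-0.152  0.535 -0.217] open 0.01
(array([0.61414727, 0.01925378, 0.1305    ]), -0.044856030773261)
[[-0.0, 0.006, 0.0, 0, 0, -0.0011, -1], [-0.0, 0.006, 0.0, 0, 0, -0.0011, -1]]
```

Run:
```python
from h import *
setc([0.61414727, 0.01925378, 0.1305],-0.044856030773261)
rows([tab(q,.17,.002) for q in (.087,.0935,.0935)]+[tab(.0935,b,.002) for b in (.15,.13,.115,.115)],-1)
```

```text
[[-0.0, -0.011, 0.0, 0, 0, 0.0023, -1], [-0.0, -0.021, 0.0, 0, 0, 0.0043, -1], [-0.0, -0.021, 0.0, 0, 0, 0.0043, -1], [-0.009, -0.021, 0.026, 0, 0, 0.0043, -1], [-0.018, -0.022, 0.052, 0, 0, 0.0043, -1], [-0.024, -0.022, 0.072, 0, 0, 0.0043, -1], [-0.024, -0.022, 0.072, 0, 0, 0.0043, -1]]
```

>>> move_arm --pt "0 -0.011 0 0 0 0.0023 -1" --pt "0 -0.021 0 0 0 0.0043 -1" --pt "0 -0.021 0 0 0 0.0043 -1" --pt "-0.009 -0.021 0.026 0 0 0.0043 -1" --pt "-0.018 -0.022 0.052 0 0 0.0043 -1" --pt "-0.024 -0.022 0.072 0 0 0.0043 -1" --pt "-0.024 -0.022 0.072 0 0 0.0043 -1"

```text
t: 11.65
tool_pos: [0.6112, 0.0165, 0.1224]
orientation: [-2.285, -2.155, 0.001]
force: [0.1, -0.4, -0.3]
opening: 0.0101
```

Run:
```python
from h import *
st();print(getc())
c=read_camera("scene"); overlay(c,[],(270,170,400,270),6,"pics/s9.png")
rows([tab(.0935,b,.002) for b in (.1,.085,.07,.055,.055)],-1)
```

```text
t 11.65 pos [0.6112 0.0165 0.1224] yaw -0.0586 zdir [-7.e-04  0.e+00 -1.e+00] F [ 0.12 -0.42 -0.33] T [-0.041 -0.091 -0.113] open 0.0101
(array([0.61184186, 0.01695484, 0.1233    ]), -0.058364879183697115)
[[-0.006, 0.0, 0.019, 0, 0, 0.0, -1], [-0.012, 0.0, 0.039, 0, 0, 0.0, -1], [-0.017, 0.0, 0.059, 0, 0, 0.0, -1], [-0.022, 0.0, 0.079, 0, 0, 0.0, -1], [-0.022, 0.0, 0.079, 0, 0, 0.0, -1]]
```

View pics/s9.png

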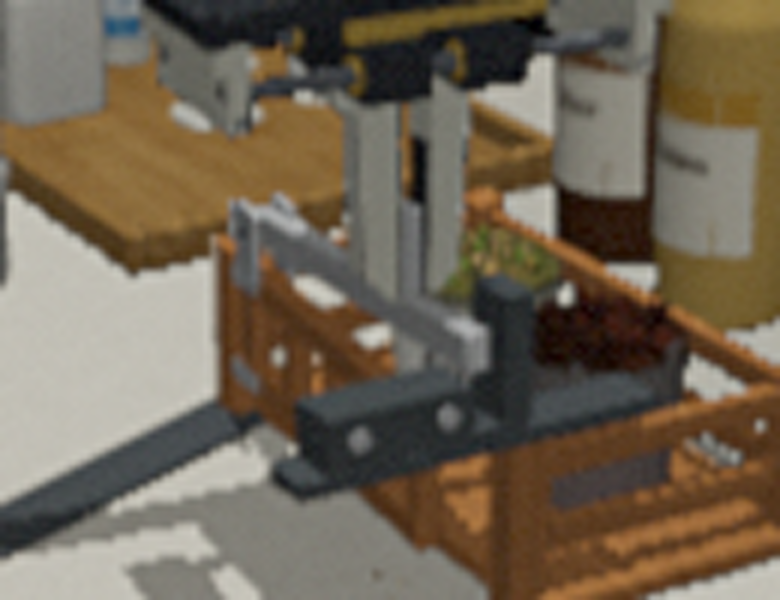

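>>> move_arm --pt "-0.006 0 0.019 0 0 0 -1" --pt "-0.012 0 0.039 0 0 0 -1" --pt "-0.012 0 0.039 0 0 0 -1"

```text
t: 12.0
tool_pos: [0.6112, 0.0154, 0.1187]
orientation: [-2.285, -2.156, 0.0]
force: [1.2, -0.3, 0.8]
opening: 0.0096
```

Run:
```python
from h import *
st()
setc(*[np.array([0.61184186, 0.01695484, 0.1233])+Rt(-.05836)@np.array([-.0012,0,.0039]),-0.058364879183697115]); print(getc())
rows([tab(.0935,b,.002) for b in (.075,.065,.065)],-1)
```

```text
t 12.0 pos [0.6112 0.0154 0.1187] yaw -0.0584 zdir [-3.e-04  0.e+00 -1.e+00] F [ 1.16 -0.32  0.79] T [ 0.053 -0.226 -0.233] open 0.0096
(array([0.61177187, 0.01575688, 0.1194    ]), -0.058364879183697115)
[[-0.003, 0.0, 0.014, 0, 0, 0.0, -1], [-0.007, 0.0, 0.027, 0, 0, 0.0, -1], [-0.007, 0.0, 0.027, 0, 0, 0.0, -1]]
```

>>> move_arm --pt "-0.003 0 0.014 0 0 0 -1" --pt "-0.007 0 0.027 0 0 0 -1" --pt "-0.007 0 0.027 0 0 0 -1"

```text
t: 12.3
tool_pos: [0.6112, 0.0147, 0.1161]
orientation: [-2.285, -2.156, 0.0]
force: [0.6, -0.3, 0.1]
opening: 0.0097
```

Run:
```python
from h import *
st();print(getc())
c=read_camera("scene"); overlay(c,[],(270,170,400,270),6,"pics/s10.png")
rows([tab(.0935,b,.002) for b in (.05,.035,.02,.01,.01)],-1)
```

```text
t 12.3 pos [0.6112 0.0147 0.1161] yaw -0.0584 zdir [-2.e-04  0.e+00 -1.e+00] F [ 0.58 -0.34  0.12] T [ 0.029 -0.186 -0.13 ] open 0.0097
(array([0.61173104, 0.01505807, 0.1167    ]), -0.058364879183697115)
[[-0.005, 0.0, 0.02, 0, 0, 0.0, -1], [-0.009, 0.0, 0.04, 0, 0, 0.0, -1], [-0.014, 0.0, 0.06, 0, 0, 0.0, -1], [-0.016, 0.0, 0.074, 0, 0, 0.0, -1], [-0.016, 0.0, 0.074, 0, 0, 0.0, -1]]
```

View pics/s10.png

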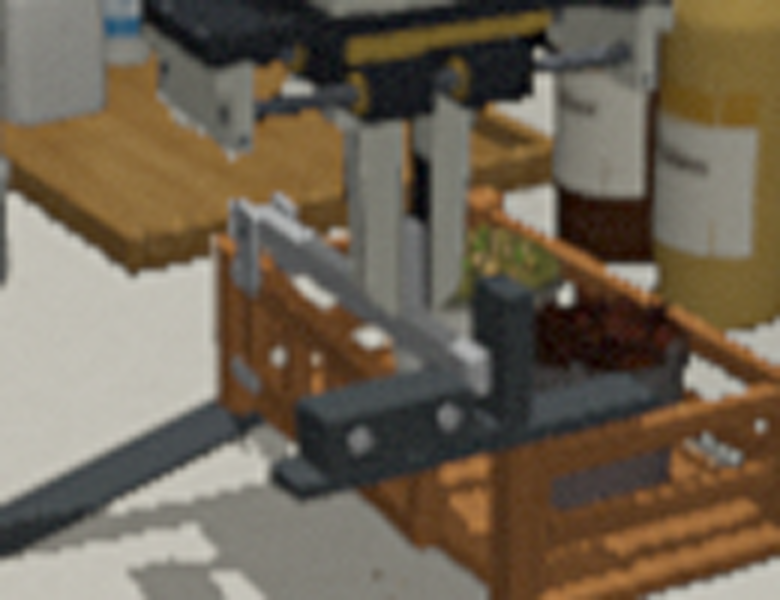

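Bar end (475,360) is descending between the crest's rear edge and the stop wall, no vertical force. Continue.

>>> move_arm --pt "-0.005 0 0.02 0 0 0 -1" --pt "-0.009 0 0.04 0 0 0 -1" --pt "-0.014 0 0.06 0 0 0 -1" --pt "-0.016 0 0.074 0 0 0 -1" --pt "-0.016 0 0.074 0 0 0 -1"

```text
t: 12.85
tool_pos: [0.6111, 0.013, 0.1086]
orientation: [-2.285, -2.155, 0.0]
force: [1.8, -0.9, -0.1]
opening: 0.0103
```

Run:
```python
from h import *
st();print(getc())
c=read_camera("scene"); overlay(c,[],(270,170,400,270),6,"pics/s11.png")
```

```text
t 12.85 pos [0.6111 0.013  0.1086] yaw -0.0585 zdir [-3.e-04 -1.e-04 -1.e+00] F [ 1.76 -0.89 -0.06] T [-0.098 -0.217 -0.143] open 0.0103
(array([0.6116377, 0.0134608, 0.1093   ]), -0.058364879183697115)
```

View pics/s11.png

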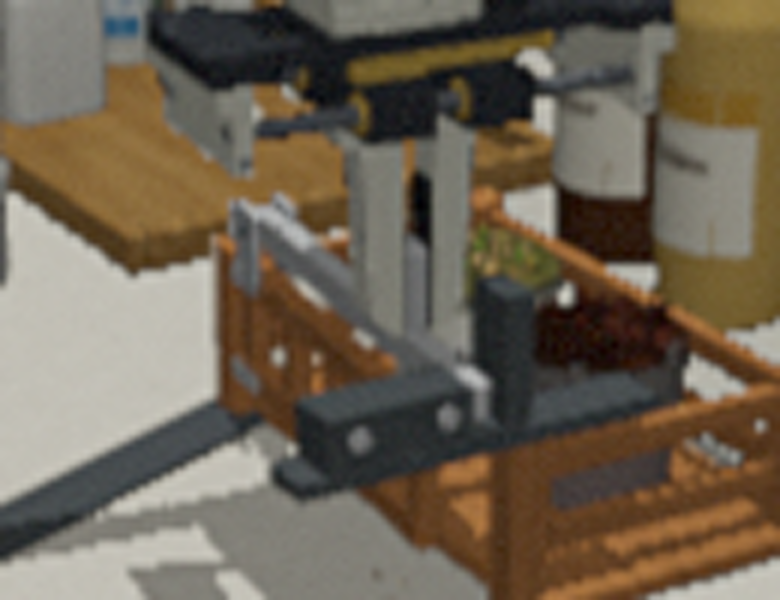

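>>> move_arm --pt "0 0 0 0 0 0 -0.7" --pt "0 0 0 0 0 0 -0.5" --pt "0 0 0 0 0 0 -0.3" --pt "0 0 0 0 0 0 -0.3" --pt "0 0 0 0 0 0 -0.3" --pt "0 0 0 0 0 0 -0.3"

```text
t: 13.5
tool_pos: [0.6112, 0.0131, 0.1089]
orientation: [-2.285, -2.156, 0.0]
force: [-0.3, 0.0, -0.6]
opening: 0.0322
```

Run:
```python
from h import *
st()
c=read_camera("wrist"); cv2.imwrite("pics/w12.png",c["frame"][:,:,::-1])
```

```text
t 13.5 pos [0.6112 0.0131 0.1089] yaw -0.0584 zdir [-0.  0. -1.] F [-0.28  0.04 -0.62] T [-0.039 -0.005  0.055] open 0.0322
```

View pics/w12.png

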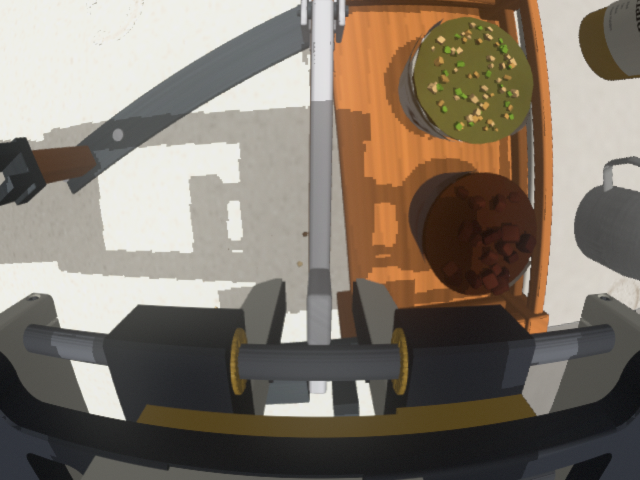

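Pads clear of the tab on both sides (bar at u≈318, pads at 285 and 355). Rise straight up.

>>> move_arm --pt "0 0 -0.1 0 0 0 -0.3" --pt "0 0 -0.3 0 0 0 -0.3" --pt "0 0 -0.5 0 0 0 -0.3" --pt "0 0 -0.75 0 0 0 -0.3" --pt "0 0 -1 0 0 0 -0.3" --pt "0 0 -1 0 0 0 -0.3"

```text
t: 14.15
tool_pos: [0.6137, 0.013, 0.2147]
orientation: [2.281, 2.152, 0.009]
force: [0.2, 0.1, 0.7]
opening: 0.0328
```

Run:
```python
from h import *
st()
c=read_camera("wrist"); cv2.imwrite("pics/w13.png",c["frame"][:,:,::-1])
c=read_camera("scene"); overlay(c,[],(270,170,400,270),6,"pics/s13.png")
overlay(c,model(*H,YAW,.094,0,-.0215),(270,170,400,270),6,"pics/s13o.png")
cv2.imwrite("pics/full13.png",c["frame"][:,:,::-1])
```

```text
t 14.15 pos [0.6137 0.013  0.2147] yaw -0.0584 zdir [ 8.1e-03 -5.0e-04 -1.0e+00] F [0.2  0.15 0.73] T [-0.105  0.025 -0.054] open 0.0328
```

View pics/w13.png

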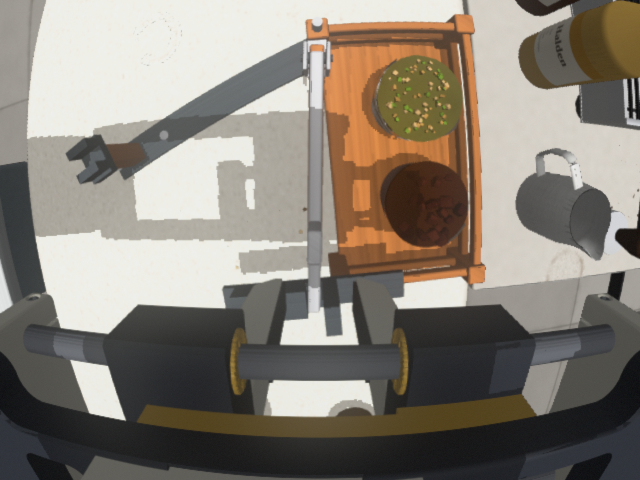

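View pics/s13.png

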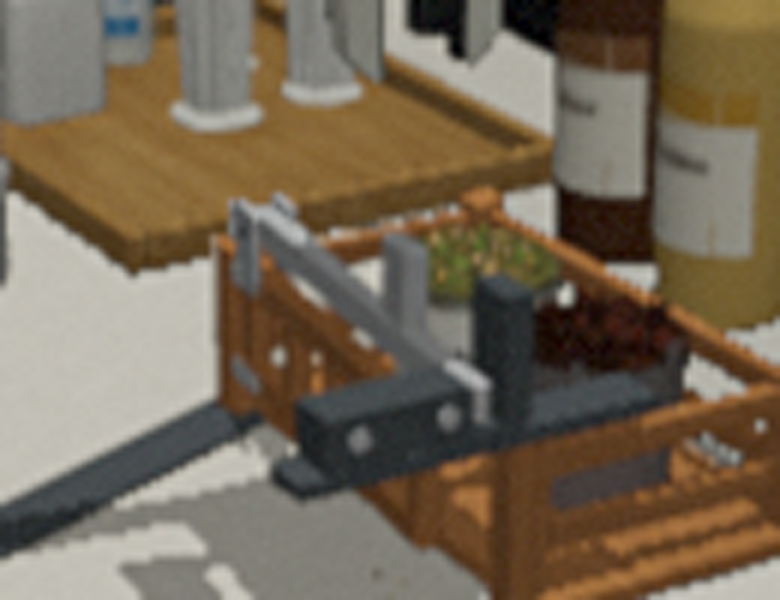

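View pics/s13o.png

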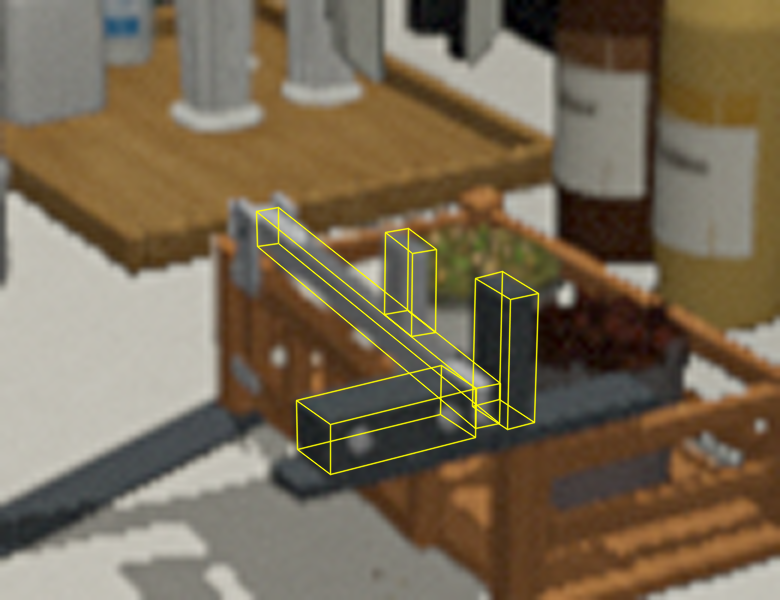

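View pics/full13.png

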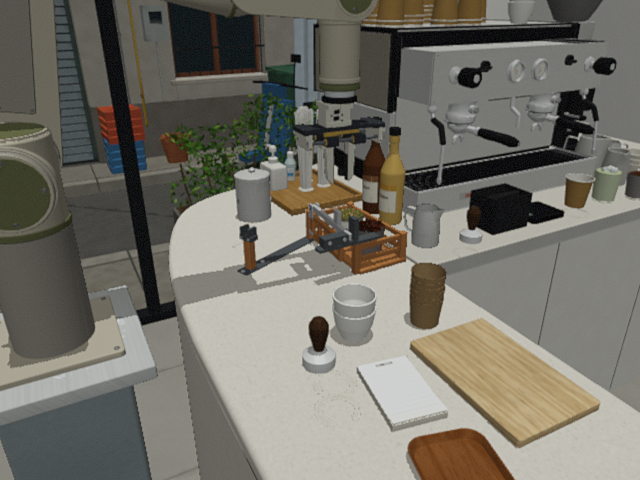

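>>> move_arm --pt "0 0 0 0 0 0 -0.3" --pt "0 0 0 0 0 0 -0.3" --pt "0 0 0 0 0 0 -0.3"

```text
t: 14.55
tool_pos: [0.6106, 0.0131, 0.2077]
orientation: [-2.284, -2.155, 0.002]
force: [0.4, 0.4, -0.4]
opening: 0.0325
```

Run:
```python
from h import *
st(); print(close_job())
```

```text
t 14.55 pos [0.6106 0.0131 0.2077] yaw -0.0584 zdir [-2.1e-03  1.0e-04 -1.0e+00] F [ 0.36  0.41 -0.4 ] T [-0.124  0.114  0.056] open 0.0325
the job is handed in; nothing more can be done
None
```

The gate is shut and latched, and I handed the job in at about 14.6 s.

- **What I did:** I pinched the tab at about 14 N and lifted the bar to about 0.17 rad, out of the hold-open catch. I swung the gate shut with the bar raised. I crept up to the keeper's stop, which showed as about 5 N of contact at a gate angle of about 0.085 rad, then backed off to the middle of the notch. Finally I lowered the bar in, opened the jaws and rose clear.
- **Latch check:** The last pictures show the bar level in the keeper's notch between crest and stop wall, with the gate at about 0.094 rad.
- **Robot and surroundings:** The gripper is about 10 cm above the latch with no contact force. The desserts and the other things look undisturbed in the pictures; I did not measure them.
- **Small disagreement:** My fitted model sat 1–2 mm off the scene image throughout, which is within the camera calibration. During the swing I felt about 2–3.5 N pulling along the bar from a hinge position error of about 0.5 mm, and I corrected for it partway.
- **No failed checks:** I know of none that failed.

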